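# Zero the colour reader and read the paint sample

### The arm

A 6-joint arm with a two-finger parallel gripper is mounted at the origin on the work surface. World frame = base frame: x ahead of the robot, y to its left, z up, the work surface at z = 0. Lengths are in m, angles in rad, forces in N, time in s.
With the tool pointing down it reaches from about 0.35 to 0.8 m from the base axis. Payload 7.3 kg.
Tool frame: the origin (TCP) lies between the finger pads; the fingertips stand 25 mm ahead of it and the grasp point (between the pads) lies 6 mm ahead of it (r.tip_extent is the distance from the TCP to the fingertips, in m); z points along the fingers, y is the direction in which the jaws open and shut (so a half turn about z gives the same grasp; the last joint's range is limited). The gripper opens to 85 mm and grips with 20 to 120 N. Pads are 22 mm wide; open, the fingers measure 114 mm over their backs; the gripper's body (76 mm by 85 mm) begins 54 mm behind the grasp point. The pads swing forward as they close: fully open they stand 13 mm farther back than shut.
Start: joints at [-1.279, 0.342, 1.524, -0, 1.275, -0.146], TCP at [0.223, -0.475, 0.256] pointing down, gripper open.
Joint ranges: [-2.53, 2.53], [-0.77, 2.02], [0.04, 2.7], [-1, 4.14], [0.28, 2.66], [-3.11, 3.11]. Speed limits (rad/s): [2.57, 2.57, 3.14, 3.14, 3.14, 3.14].

### API

Orientations are given as a unit quaternion [x, y, z, w].
In Python, from workcell import r, command_gripper, optics gives the robot as it stands. The module is installed in compiled form; this text tells all that it offers. Calls block until the motion is done:
- r.reach(position, orientation): joint-space move of the TCP to a pose.
- r.move_straight(position, orientation=None, speed=0.15, max_force=None): straight line of the TCP; orientation=None keeps the orientation; speed is the mean speed in m/s. With max_force (N) it stops when the force on the tool has changed by that much, and returns True; else False.
- r.movej(angles): joint-space move.
- command_gripper(opening, force=None): finger opening in m; force is the grip in N (None keeps the last); returns when the fingers have stopped.
- r.hold(seconds).
- r.solve_ik(position, orientation): joint angles nearest the present ones, or None.
- r.read_state(): the state.
- optics.get_image(name): name is "side" or "top" or "wrist"; returns (picture, depth): 420x560x3 uint8, red, green, blue; 420x560 float32, m along the optical axis (not along the pixel's ray), 0 where there is no reading.
- optics.camera_model(name): a dict with "K" (3x3 intrinsics, pixels), "k1" (the pictures are not rectified: a ray, as slopes to the right and down, at radius r is drawn at 1 + k1 r^2 times it, then the intrinsics apply), "R" (3x3) and "t" (3): a world point X has camera coordinates R X + t; the wrist camera has in their place "tool_from_camera" (4x4, takes a point from camera to tool coordinates, whose origin is the TCP and whose axes are the flange's). Camera axes: x right, y down, z forward; pixel columns grow to the right and rows downward; lengths in m; the calibration is good to about 2 mm. A picture is of the moment at which its call begins: read the wrist's pose just before it. camera_model takes no time and is no camera call.
A pose or a line that the arm cannot do raises r.PlanningError and nothing moves.
- r.finish_job(): hands the job in, once; it reports no verdict.
The state is a dict: "time_s": time; "joint_positions": joint angles; "dq": joint speeds; "tau": joint torques, N m; "eef_pos": TCP position; "eef_rot": TCP orientation; "contact_force": force on the tool from outside, world axes, zero at the start; "torque": the same for the moment, N m; "grip_width": finger opening in m.
Only numpy, scipy, OpenCV 4.12 (cv2) and the standard library are available. Lean on these libraries where they do the work, as an engineer would, in place of code of your own. Each camera call takes 0.05 s, during which the arm holds its last target.

### The job

Take a colour reading of the jar of paint standing on the colour reader, only touching and pushing with the fingertips. Push the blue plate of the calibration slide fully home from the front and keep it there for at least one second while the reader zeroes on its black trap, then ease it back under your fingertips, without letting it snap, so that the stop pin catches it at mid position; once it is latched there by itself, press the green key right down and take the hand away. Grip and lift nothing: leave the jar and everything else standing where it is.

Things in the scene. Friction and masses are not known exactly. Their poses are not given: they have to be found in the camera images.
- reader: Colour reader, fixed white case 280 (its x) x 220 (y) x 110 mm high; place and yaw vary. Origin: centre of its underside, on the table. Its +x is the way the slide is pushed in, y left, z up. On its flat deck: rails 10 mm high with the slide between, a stop pin bracket over the slide at x -14 mm (55 mm high), then a sample stage 24 mm high (x 6 to 74 mm), display front left, green key front right.
- cal_slide (a joint): Calibration slide, m along reader +x: 0 out (start), 0.035 mid position (open hole under the jar), 0.070 fully home at its end stop (black trap under the jar; it zeroes within the last 5 mm). A spring always drives it out: 4 N at 0, 6 N at 0.035, 8 N at 0.070, plus about 1 N friction to push. Pushed past 0.036 and let back, it is caught by the stop pin at 0.035. Let go unbraked it flies back.
- slide_face (a point): Centre of the front face of the slide's upright blue push plate, moving with the slide; 134 mm above the table, 150 mm before the reader's origin (slide out). The plate is 40 mm wide, 6 mm thick, from 22 mm below to 16 mm above this point; the face looks to reader -x. Beside its path only the rails (120 mm above the table) within 35 mm.
- stop_pin (a joint): Sprung vertical stop pin, 8 mm thick with a black knob 18 mm wide. Value in m: 0 = raised, riding on a strip of the slide (as it starts), 0.0055 = dropped, which it does by itself when the slide passes 0.035. It needs no touching.
- stop_pin_knob (a point): Centre of the top of the stop pin's knob, 164 mm above the table when raised.
- read_key (a joint): Green round read key, sprung; value in m: 0 = up, 0.005 = right down, at about 5 N. It comes up by itself.
- read_key_top (a point): Centre of the top of the green read key, a round button 26 mm across in a black collar 42 mm across, which stands 12 mm above the reader's deck; this point is 17 mm above the deck when up.
- sample_jar: Closed jar of coral paint with a white lid, 60 mm across, 46 mm high, standing in a low ring on the reader's sample stage (40 mm behind the reader's origin). Origin: centre of its underside. Stays put.
- check_tile: Grey check tile in a black puck, 48 mm across, 10 mm high, on the reader's deck at rear left. Origin: centre of its underside. Stays put.
- tub_teal: Lidded teal tub, 91 mm across, 85 mm high, on the table beside the reader. Origin: centre of its underside. Stays put.
- tub_yellow: Lidded yellow tub, 91 mm across, 85 mm high, on the table beside the reader. Origin: centre of its underside. Stays put.
- tub_white: Lidded white tub, 91 mm across, 85 mm high, on the table beside the reader. Origin: centre of its underside. Stays put.
- spatula: Steel spatula with black handle, 220 x 22 x 14 mm, lying on the table at the right along its own x. Origin: its underside, about mid-length. Stays put.
- film_applicator: Steel film applicator frame, 52 x 90 x 30 mm, on the table at the left. Origin: centre of its underside. Stays put.
Not all that is in view belongs to the job. Of the things that look like the sample_jar, the largest one is meant.

How it is judged:
By the outcome, as a careful person would: the job done as asked, in the order asked, and still so for the second after the job is handed in, with the robot touching nothing.
It also fails if it takes over 48 s, if anything falls off the work surface, if the arm or the gripper's body presses on something with over 40 N, if the wrist force passes 120 N, or if a joint passes its speed limit or range.

## Working session

There is one attempt and no reset: what is moved stays moved. The work goes in short steps, each a Python script; the robot and the scene stay as the last script left them, time stands still between calls to the robot, and variables do not carry over. Pictures are saved under pics/ and viewed, and the job is handed in when it is done.

```bash
mkdir -p pics; cat > h.py <<'E'
import numpy as np, cv2
from workcell import r, command_gripper, optics
def snap(n,tag):
    s=r.read_state(); im,d=optics.get_image(n)
    cv2.imwrite(f'pics/{tag}.png',im[:,:,::-1]); np.savez(f'pics/{tag}.npz',im=im,d=d,p=s['eef_pos'],q=s['eef_rot'])
    return im,d
def cam(n):
    return {k:(np.array(v) if not np.isscalar(v) else v) for k,v in optics.camera_model(n).items()}
def ray(n,u,v):
    c=cam(n);K=c['K'];D=np.array([c['k1'],0,0,0,0.])
    return cv2.undistortPoints(np.array([[[u,v]]],float),K,D)[0,0]
def pix2w(n,u,v,d=None,z=None):
    c=cam(n);a=ray(n,u,v);a=np.array([a[0],a[1],1]);R=c['R'];t=c['t'].ravel()
    o=-R.T@t;w=R.T@a
    return o+w*(d if d is not None else (z-o[2])/w[2])
def w2pix(n,X):
    c=cam(n);x=c['R']@np.array(X)+c['t'].ravel();a=x[:2]/x[2];a=a*(1+c['k1']*(a@a));return c['K'][:2,:2]@a+c['K'][:2,2]
E
python3 - <<'E'
from h import *
for n in ('side','top'):
    im,d=snap(n,n+'0'); c=cam(n); print(n,c['K'].tolist(),c['k1'],(-c['R'].T@c['t'].ravel()))
print(optics.camera_model('wrist')); s=r.read_state();print(s, r.tip_extent)
E
```

```text
side [[434.34114330360745, 0.0, 270.91708841405193], [0.0, 434.34114330360745, 210.3740020809044], [0.0, 0.0, 1.0]] -0.13684815811427073 [-0.03328928  0.93417437  0.87928059]
top [[425.8285232345867, 0.0, 276.628245480524], [0.0, 425.8285232345867, 209.89390177235964], [0.0, 0.0, 1.0]] -0.034573978633855654 [ 0.3741237  -0.01245933  1.19423849]
{'K': array([[348.83488984,   0.        , 274.18978682],
       [  0.        , 348.83488984, 212.2960228 ],
       [  0.        ,   0.        ,   1.        ]]), 'k1': -0.05061996643740232, 'tool_from_camera': array([[ 9.51888319e-04, -9.48943109e-01, -3.15445826e-01,
         8.26657103e-02],
       [ 9.99999508e-01,  8.14762974e-04,  5.66576335e-04,
        -1.07152754e-04],
       [-2.80635130e-04, -3.15446210e-01,  9.48943418e-01,
        -1.18158582e-01],
       [ 0.00000000e+00,  0.00000000e+00,  0.00000000e+00,
         1.00000000e+00]])}
{'time_s': 0.1, 'joint_positions': array([-1.27896932e+00,  3.42651815e-01,  1.52491152e+00, -9.78819143e-06,
        1.27539004e+00, -1.45985267e-01]), 'dq': array([ 0.00059242,  0.00017289, -0.00307267,  0.00072963,  0.00151624,
       -0.00141625]), 'tau': array([ 1.25431612e-03, -4.34448302e+01, -2.46490288e+01, -2.26272846e-04,
        4.70831626e-03,  1.15040052e-06]), 'eef_pos': array([ 0.22251126, -0.47516504,  0.25569955]), 'eef_rot': array([ 9.76135043e-01,  2.17163337e-01, -5.42370525e-05, -6.78209154e-04]), 'contact_force': array([-0.70042077,  0.63471025,  0.38929051]), 'torque': array([-0.04591949, -0.01908731,  0.0240682 ]), 'grip_width': 0.08558538829669766} 0.025
```

View pics/top0.png

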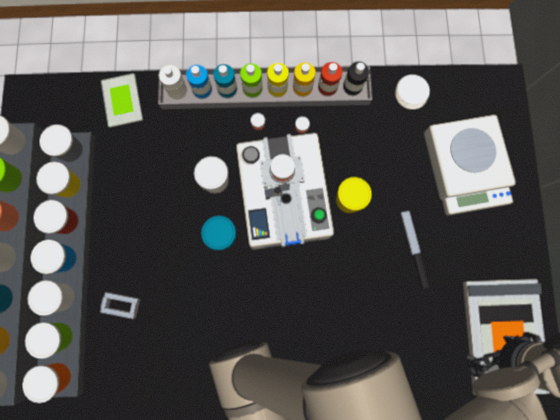

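View pics/side0.png

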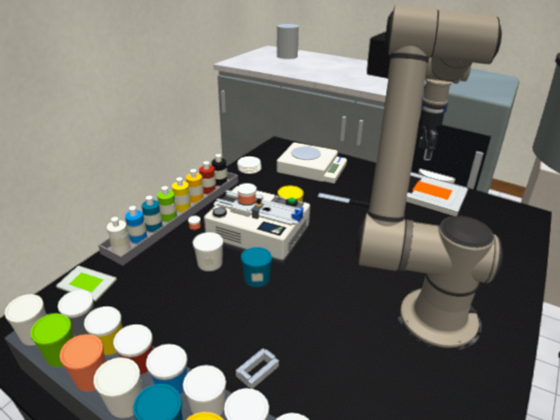

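```bash
python3 - <<'E'
from h import *
im=cv2.imread('pics/top0.png'); cv2.imwrite('pics/top0c.png',cv2.resize(im[105:265,185:385],None,fx=3.75,fy=3.75,interpolation=cv2.INTER_CUBIC))
E
```

```text
(no output)
```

View pics/top0c.png

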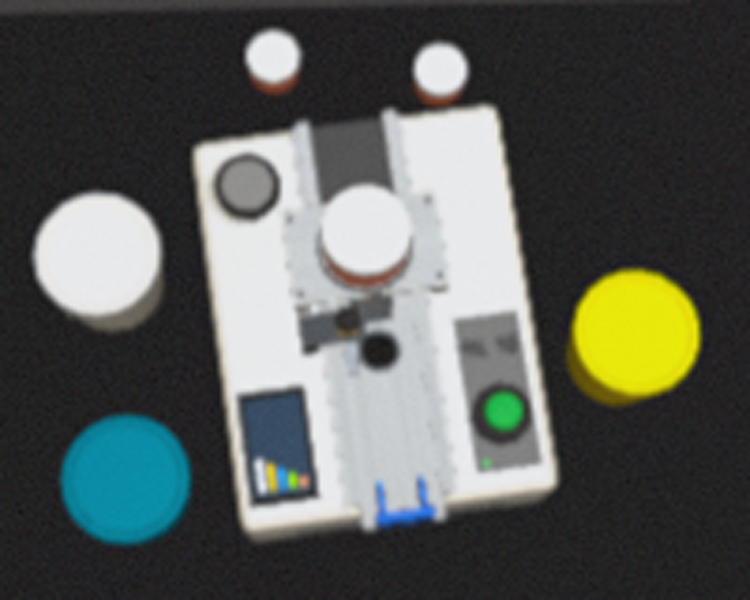

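```bash
python3 - <<'E'
from h import *
f=lambda x,y:(185+(x+.5)/3.75-.5,105+(y+.5)/3.75-.5)
cs=[(193,146),(496,105),(557,486),(243,530)]
P=np.array([pix2w('top',*f(*c),z=.11)[:2] for c in cs]); print(P)
M=np.array([[.14,.11],[.14,-.11],[-.14,-.11],[-.14,.11]])
c=P.mean(0);H=(P-c).T@M;U,S,V=np.linalg.svd(H);R=U@V
print(c,np.degrees(np.arctan2(R[1,0],R[0,0])),(P-c)-M@R.T)
for n,p,z in [('key',(503,411),.127),('face',(407,518),.134),('knob',(380,351),.164),('jar',(366,229),.18)]:
    w=pix2w('top',*f(*p),z=z); print(n,w,R.T@(w[:2]-c))
# depth check
d=np.load('pics/top0.npz')['d']
for p in [(503,411),(230,300),(470,200),(365,225)]:
    u,v=f(*p); print(pix2w('top',u,v,d=d[int(round(v)),int(round(u))]))
E
```

```text
[[ 0.74655067  0.07877902]
 [ 0.77259404 -0.13750154]
 [ 0.49846247 -0.16820059]
 [ 0.47332326  0.04669757]]
[ 0.62273261 -0.04505638] 6.629681332154821 [[-0.00254608 -0.00159228]
 [-0.0019021   0.00065604]
 [ 0.002094    0.00228348]
 [ 0.00235418 -0.00134725]]
key [ 0.54846263 -0.13144519  0.127     ] [-0.08374708 -0.07723654]
face [ 0.47662331 -0.06378926  0.134     ] [-0.14729503 -0.00173904]
knob [ 0.58425736 -0.04789408  0.164     ] [-0.03854559  0.00162332]
jar [ 0.66300005 -0.04039383  0.18      ] [ 4.05364768e-02 -1.75685583e-05]
[ 0.5477403  -0.13095221  0.13142184]
[0.63443754 0.05388722 0.10746434]
[ 0.70290797 -0.11635825  0.10883242]
[ 0.66576394 -0.03980967  0.17990325]
```

```bash
cat >> h.py <<'E'
C=np.array([.6227,-.0450]);PSI=np.radians(6.63)
RZ=np.array([[np.cos(PSI),-np.sin(PSI)],[np.sin(PSI),np.cos(PSI)]])
Q=[np.cos(PSI/2),np.sin(PSI/2),0,0]
def rd(x,y,z): return np.r_[C+RZ@[x,y],z]
def st():
    s=r.read_state(); p=s['eef_pos']; l=RZ.T@(p[:2]-C); f=s['contact_force']; fl=RZ.T@f[:2]
    print('t%.2f'%s['time_s'],'rd',l.round(4),'z%.4f'%p[2],'F',fl.round(1),f[2].round(1),'w%.3f'%s['grip_width'],flush=True)
E
python3 - <<'E'
from h import *
print(r.solve_ik(rd(-.19,0,.26),Q))
command_gripper(0.0)
r.reach(rd(-.20,0,.26),Q); st()
snap('wrist','w1');snap('side','s1');snap('top','t1')
im=cv2.imread('pics/s1.png'); cv2.imwrite('pics/s1c.png',cv2.resize(im[100:280,190:390],None,fx=3.75,fy=3.3,interpolation=cv2.INTER_CUBIC))
E
```

```text
[-3.27918151e-01  1.80765927e-01  1.73565319e+00 -4.44089210e-16
  1.22517354e+00  1.12716285e+00]
t2.53 rd [-0.2    -0.0006] z0.2600 F [-0.6  0.6] 0.5 w-0.000
```

View pics/w1.png

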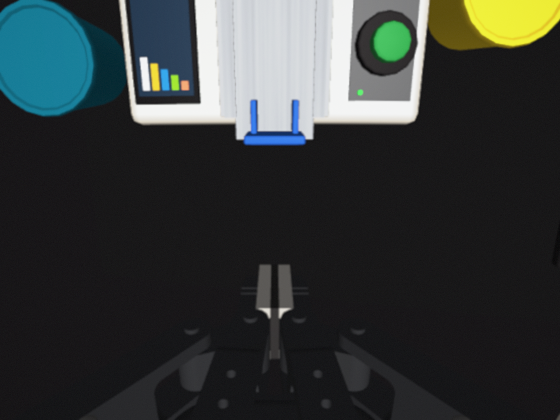

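View pics/s1c.png

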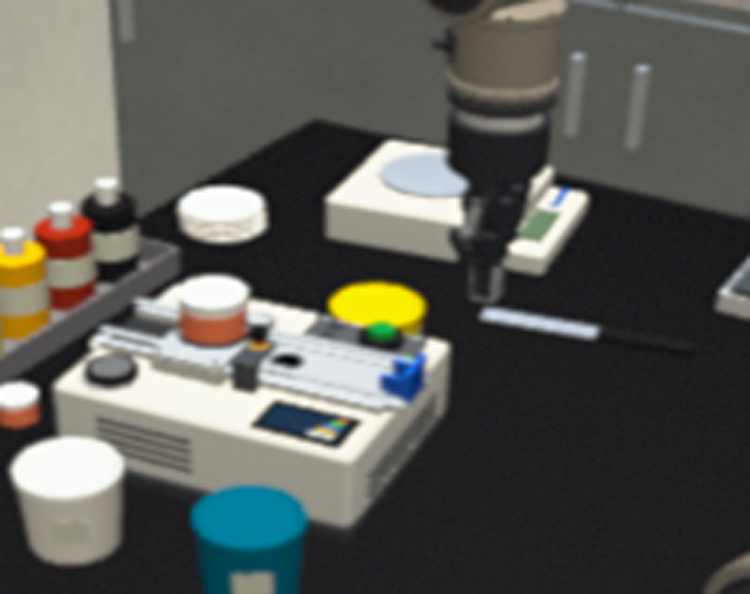

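```bash
cat >> h.py <<'E'
from scipy.spatial.transform import Rotation as Ro
def wpix(f,u,v,z):
    a=np.load(f'pics/{f}.npz'); T=cam('wrist')['tool_from_camera']; q=Ro.from_quat(a['q']).as_matrix()
    x=ray('wrist',u,v); w=q@T[:3,:3]@np.r_[x,1]; o=a['p']+q@T[:3,3]
    X=o+w*(z-o[2])/w[2]; return RZ.T@(X[:2]-C)
E
python3 - <<'E'
from h import *
print('plate',wpix('w1',275,141,.150),wpix('w1',246,140,.15),wpix('w1',304,140,.15))
print('key',wpix('w1',391,41,.127))
print('corners',wpix('w1',133,122,.11),wpix('w1',419,122,.11))
im=cv2.imread('pics/w1.png'); cv2.imwrite('pics/w1c.png',np.hstack([cv2.resize(im[80:160,230:320],None,fx=4,fy=4),cv2.resize(im[0:80,350:440],None,fx=4,fy=4)]))
E
```

```text
plate [-0.14462962 -0.00073878] [-0.14398133  0.0180093 ] [-0.14396459 -0.01948628]
key [-0.08116832 -0.07762745]
corners [-0.13478192  0.1062998 ] [-0.13466673 -0.1094856 ]
```

View pics/w1c.png

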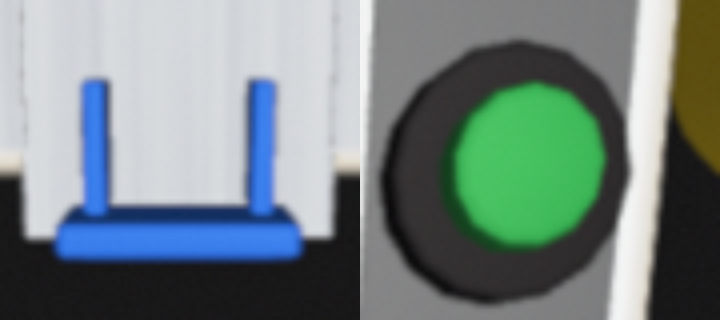

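```bash
python3 - <<'E'
from h import *
r.reach(rd(-.19,-.0008,.18),Q)
r.move_straight(rd(-.19,-.0008,.153),Q); st()
print(r.move_straight(rd(-.15,-.0008,.153),Q,speed=.03,max_force=20)); st()
print(r.move_straight(rd(-.076,-.0008,.153),Q,speed=.03,max_force=20)); st()
r.hold(.3); st()
E
```

```text
t3.43 rd [-0.1894 -0.0012] z0.1545 F [-0.1  0.4] 1.0 w-0.000
False
t4.92 rd [-0.151  -0.0008] z0.1529 F [-4.6 -0.3] 4.1 w-0.000
True
t6.82 rd [-0.0906 -0.0006] z0.1523 F [-7.3 -0.9] 6.2 w-0.000
t7.12 rd [-0.0911 -0.0006] z0.1522 F [-7.3 -0.8] 5.5 w-0.000
```

```bash
python3 - <<'E'
from h import *
snap('wrist','w2');snap('side','s2');st()
im=cv2.imread('pics/s2.png'); cv2.imwrite('pics/s2c.png',cv2.resize(im[160:260,200:330],None,fx=5.5,fy=5.5,interpolation=cv2.INTER_CUBIC))
E
```

```text
t7.22 rd [-0.0911 -0.0005] z0.1522 F [-8.3 -0.6] 6.2 w-0.000
```

View pics/w2.png

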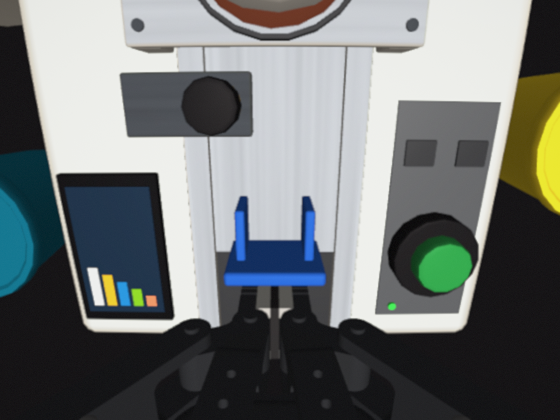

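View pics/s2c.png

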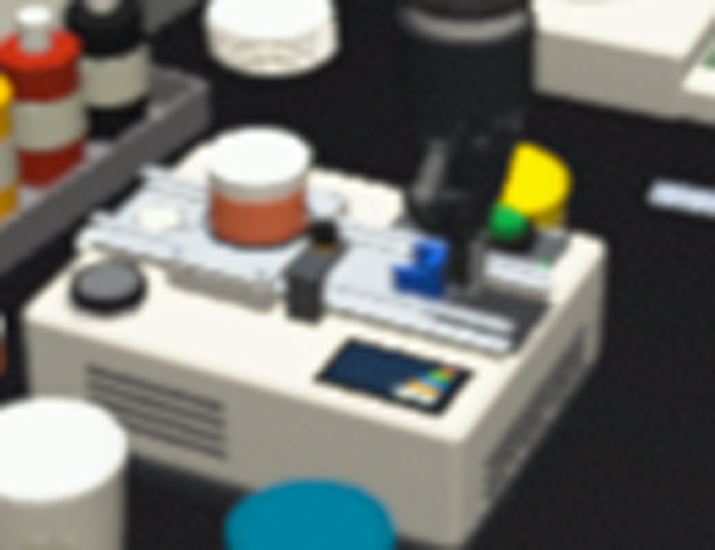

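```bash
python3 - <<'E'
from h import *
for v in (275,280,284): print(wpix('w2',275,v,.150))
print('key',wpix('w2',441,264,.127)); print('slide end edge',wpix('w2',230,252,.12),wpix('w2',300,48,.134))
print('corners',wpix('w2',88,328,.11),wpix('w2',464,328,.11))
r.hold(.5); st()
print(r.move_straight(rd(-.076,-.0008,.153),Q,speed=.015,max_force=12)); st()
r.hold(.3); st()
E
```

```text
[-0.07402499 -0.00045519]
[-0.07623051 -0.00046106]
[-0.07801355 -0.00046582]
key [-0.08144518 -0.07701451]
slide end edge [-0.07875749  0.02078111] [ 0.0080158  -0.00914363]
corners [-0.13129094  0.10417731] [-0.13064387 -0.10636848]
t7.72 rd [-0.0911 -0.0006] z0.1522 F [-8.1 -0.8] 6.6 w0.000
True
t8.18 rd [-0.0906 -0.0004] z0.1518 F [-8.1 -1.5] 6.6 w0.000
t8.47 rd [-0.091  -0.0004] z0.1518 F [-7.8 -1. ] 6.4 w0.000
```

```bash
python3 - <<'E'
from h import *
r.hold(.8); st()
r.move_straight(rd(-.115,-.0008,.1525),Q,speed=.02); st()
for x in (-.120,-.123,-.126,-.129,-.132):
    r.move_straight(rd(x,-.0008,.1525),Q,speed=.015); st()
r.hold(.2); st()
snap('wrist','w3')
E
```

```text
t9.28 rd [-0.091  -0.0004] z0.1517 F [-7.8 -0.7] 5.7 w0.000
t10.69 rd [-0.1169 -0.0004] z0.1517 F [-7.2 -1.2] 1.4 w0.001
t11.18 rd [-0.1218 -0.0005] z0.1517 F [-6.4 -0.6] 1.3 w-0.000
t11.53 rd [-0.1242 -0.0005] z0.1518 F [-6.  -0.9] -0.3 w-0.000
t11.88 rd [-0.1254 -0.0009] z0.1528 F [0.9 0.2] 0.7 w-0.000
t12.22 rd [-0.129  -0.0008] z0.1526 F [-0.2  0.1] 0.2 w0.000
t12.57 rd [-0.1321 -0.0008] z0.1525 F [0.9 0. ] -0.3 w-0.000
t12.78 rd [-0.132  -0.0008] z0.1525 F [-0.1  0.4] 0.5 w-0.000
```

View pics/w3.png

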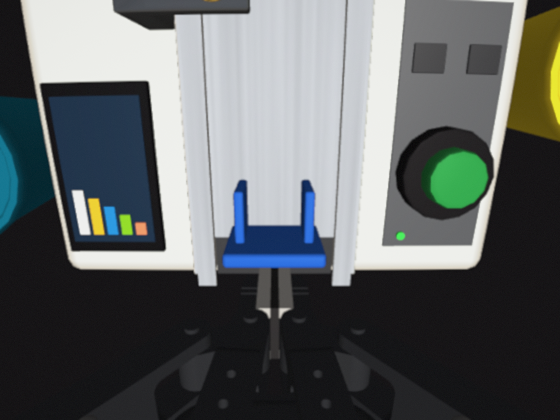

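```bash
python3 - <<'E'
from h import *
r.move_straight(rd(-.16,-.0008,.1525),Q,speed=.08)
r.move_straight(rd(-.16,-.0008,.22),Q,speed=.12)
r.reach(rd(-.0825,-.0773,.19),Q); r.hold(.2); st(); snap('wrist','w4')
r.move_straight(rd(-.0825,-.0773,.157),Q,speed=.06); st()
E
```

```text
t14.76 rd [-0.0829 -0.0765] z0.1904 F [-0.6 -0.4] -0.1 w-0.000
t15.51 rd [-0.0824 -0.0773] z0.1569 F [-0.2 -0.5] 0.3 w-0.000
```

View pics/w4.png

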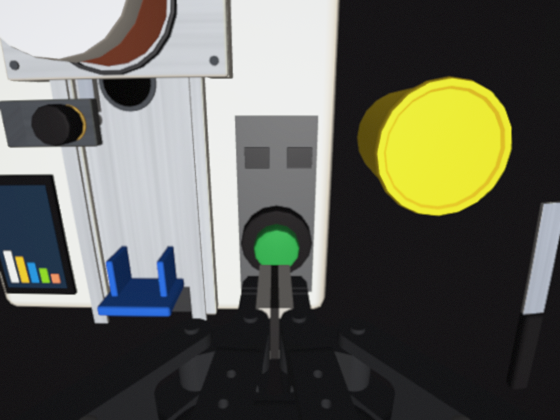

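```bash
python3 - <<'E'
from h import *
snap('wrist','w5')
print(r.move_straight(rd(-.0825,-.0773,.149),Q,speed=.02,max_force=15)); st()
print(r.move_straight(rd(-.0825,-.0773,.140),Q,speed=.015,max_force=15)); st()
r.hold(.5); st(); snap('wrist','w6'); snap('side','s6')
im=cv2.imread('pics/s6.png'); cv2.imwrite('pics/s6c.png',cv2.resize(im[160:260,200:330],None,fx=5.5,fy=5.5,interpolation=cv2.INTER_CUBIC))
E
```

```text
True
t15.95 rd [-0.0821 -0.0775] z0.1510 F [-1.4  0.9] 5.8 w-0.000
True
t16.25 rd [-0.0821 -0.0775] z0.1510 F [-0.2  0.9] 5.2 w-0.000
t16.75 rd [-0.0821 -0.0775] z0.1510 F [-1.4  0.3] 5.9 w-0.000
```

View pics/w6.png

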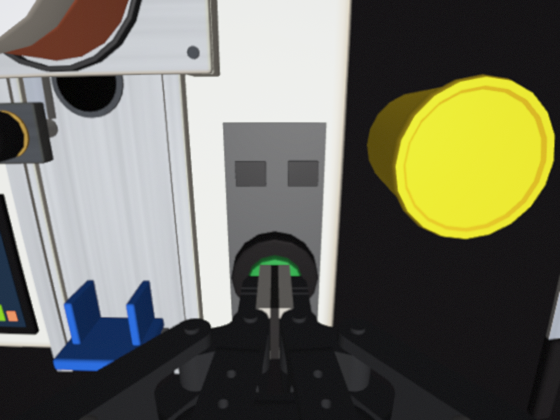

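View pics/s6c.png

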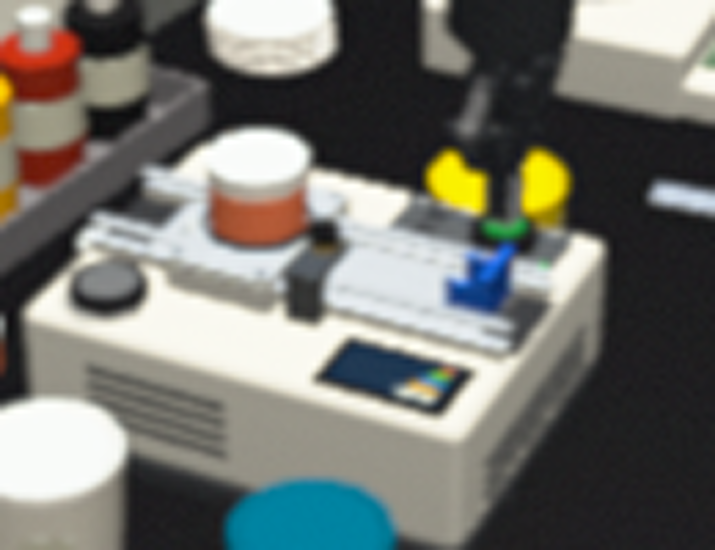

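```bash
python3 - <<'E'
from h import *
print(r.move_straight(rd(-.0825,-.0773,.138),Q,speed=.015,max_force=28)); st()
r.hold(.3); st()
r.move_straight(rd(-.0825,-.0773,.149),Q,speed=.02);st()
r.hold(.3);st()
snap('side','s7');snap('wrist','w7')
r.move_straight(rd(-.0825,-.0773,.20),Q,speed=.08);st()
snap('side','s8');snap('wrist','w8')
f=lambda n,a,b,c,d:cv2.resize(cv2.imread(f'pics/{n}.png')[a:b,c:d],(390,290),interpolation=cv2.INTER_CUBIC)
cv2.imwrite('pics/c8.png',np.vstack([np.hstack([f('w7',220,310,220,340),f('w8',220,310,220,340)]),np.hstack([f('s7',185,225,260,315),f('s8',185,225,260,315)])]))
E
```

```text
True
t17.25 rd [-0.0821 -0.0775] z0.1510 F [-2.1  0.6] 8.2 w0.000
t17.55 rd [-0.0821 -0.0775] z0.1510 F [-2.   0.8] 8.4 w-0.000
t17.80 rd [-0.0821 -0.0775] z0.1509 F [-3.2  0.5] 14.6 w-0.000
t18.10 rd [-0.0821 -0.0775] z0.1509 F [-3.2  2. ] 13.4 w0.000
t18.99 rd [-0.0828 -0.0771] z0.1994 F [-0.1 -0.2] -0.2 w-0.000
```

View pics/c8.png

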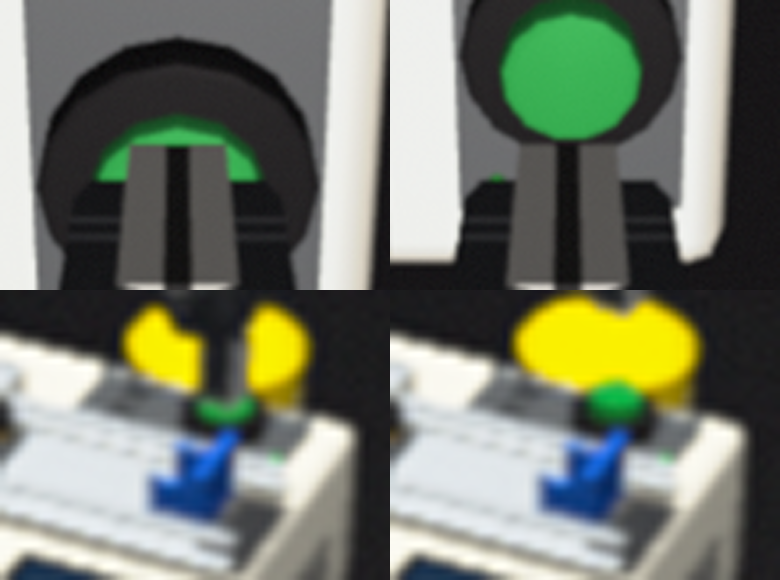

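View pics/w8.png

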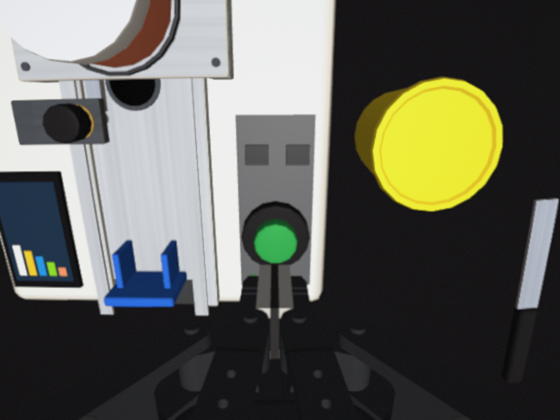

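```bash
python3 - <<'E'
from h import *
def zat(f,u,v):
    a=np.load(f'pics/{f}.npz');T=cam('wrist')['tool_from_camera'];q=Ro.from_quat(a['q']).as_matrix()
    x=ray('wrist',u,v);d=np.median(a['d'][v-1:v+2,u-1:u+2]);X=a['p']+q@(T[:3,:3]@np.r_[x*d,d]+T[:3,3]);return np.r_[RZ.T@(X[:2]-C),X[2]].round(4)
for f in('w5','w7','w8'):
    im=np.load(f'pics/{f}.npz')['im'].astype(int);m=(im[...,1]>120)&(im[...,0]<90)&(im[...,2]<110);m[:, :200]=0;m[:,340:]=0
    v,u=np.nonzero(m);print(f,len(u),u.min(),u.max(),v.min(),v.max())
    vv=np.percentile(v,40).astype(int); us=u[v==vv]
    for k in (us.min()+4,int(np.median(us)),us.max()-4): print(' key',zat(f,k,vv))
    for p in ((275,v.min()-16),(us.min()-15,vv),(us.max()+15,vv)): print(' collar?',p,zat(f,*map(int,p)))
    print(' deck',zat(f,300,130))
    cv2.imwrite(f'pics/{f}k.png',cv2.resize(cv2.imread(f'pics/{f}.png')[200:320,210:350],None,fx=4,fy=4))
E
```

```text
w5 343 251 299 258 275
 key [-0.0723 -0.0718  0.1308]
 key [-0.0721 -0.0773  0.1312]
 key [-0.0723 -0.0828  0.1309]
 collar? (275, np.int64(242)) [-0.0654 -0.0773  0.1225]
 collar? (np.int64(244), np.int64(263)) [-0.0765 -0.0623  0.1225]
 collar? (np.int64(306), np.int64(263)) [-0.0764 -0.0924  0.1226]
 deck [-0.0144 -0.0887  0.1116]
w7 256 251 298 259 275
 key [-0.0716 -0.0725  0.1265]
 key [-0.0717 -0.0771  0.1261]
 key [-0.0716 -0.0821  0.1264]
 collar? (275, np.int64(243)) [-0.0627 -0.0775  0.123 ]
 collar? (np.int64(245), np.int64(264)) [-0.0736 -0.0635  0.1225]
 collar? (np.int64(304), np.int64(264)) [-0.0736 -0.0911  0.1224]
 deck [-0.0134 -0.0885  0.1117]
w8 1261 255 296 224 262
 key [-0.0792 -0.0679  0.131 ]
 key [-0.079  -0.0771  0.1316]
 key [-0.0789 -0.0869  0.1317]
 collar? (275, np.int64(208)) [-0.0627 -0.0771  0.1219]
 collar? (np.int64(240), np.int64(240)) [-0.0874 -0.0548  0.1119]
 collar? (np.int64(311), np.int64(240)) [-0.0877 -0.1002  0.1111]
 deck [-0.0187 -0.0915  0.1116]
```

View pics/w5k.png

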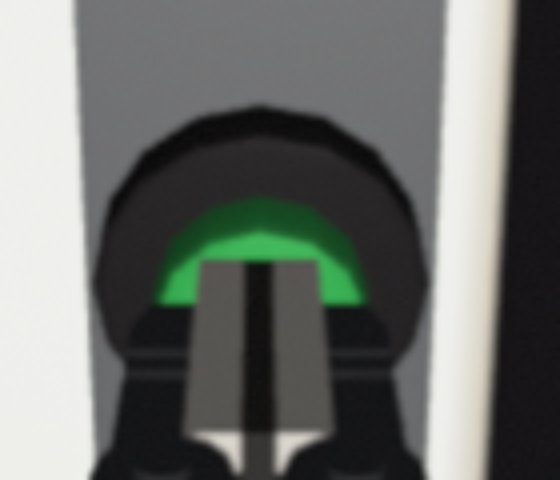

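View pics/w7k.png

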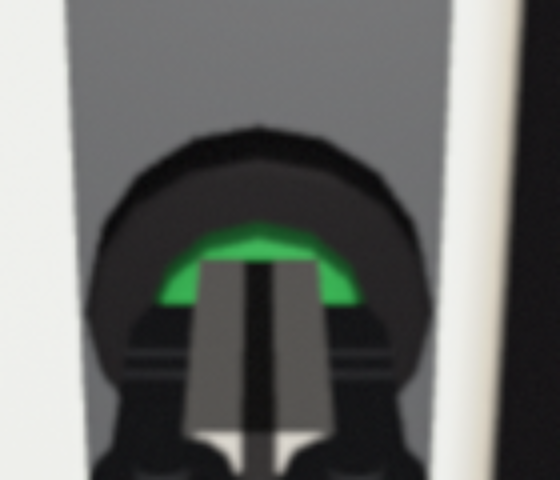

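```bash
python3 - <<'E'
from h import *
for v in (298,302,305): print('plate',wpix('w8',145,v,.15))
r.reach(rd(-.25,-.10,.28),Q); st(); r.hold(.3); snap('top','t9')
im=cv2.imread('pics/t9.png'); cv2.imwrite('pics/t9c.png',cv2.resize(im[105:265,185:385],None,fx=3.75,fy=3.75,interpolation=cv2.INTER_CUBIC))
E
```

```text
plate [-0.10643533 -0.00470403]
plate [-0.1090267 -0.0043771]
plate [-0.11098641 -0.00412917]
t19.87 rd [-0.2494 -0.1002] z0.2798 F [0.3 0.4] 0.3 w0.000
```

View pics/t9c.png

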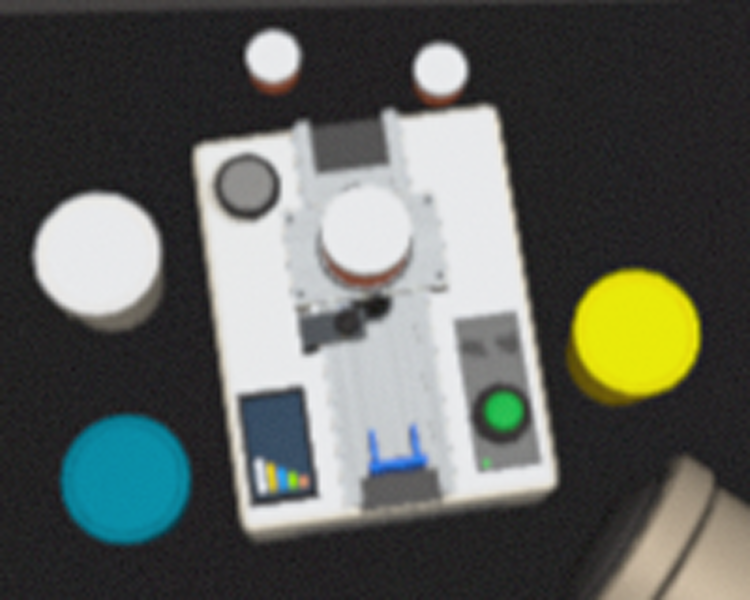

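```bash
python3 -c "
from h import *
r.finish_job()"
```

```text
the job is handed in; nothing more can be done
```

The colour reading is taken and the job is handed in, at about 20 s of the 48 s allowed. No verdict came back, so this rests on my own checks.

- **Zeroing:** With the fingers closed I pushed the blue plate to its end stop. It travelled about 69 mm by the images, and a second push gained only about 0.5 mm. It stayed there about 2.4 s.
- **Easing back:** I backed it off at 15–20 mm/s with the plate pressing on the fingertips at 6–8 N all the way. That force dropped to zero where the stop pin should catch, 34–35 mm back. The plate stayed there alone, and the last top picture shows it about 35 mm in from its start.
- **Green key:** I pressed it to its hard stop. Wrist depth readings put its top at 0.131 m before and 0.126 m while pressed, which is the full 5 mm. It came up again by itself. I pressed harder against the stop a second time to be sure, in the same press.
- **Everything else:** In the last top picture the jar, tile and the three tubs stood where they were, and the hand was away from everything. That crop does not show the spatula or the film applicator, but the arm did not go near them.

**Disagreements:**
- An upward force of up to about 6 N showed while I pushed the slide. The pictures showed the fingers touching nothing else, so I took it as friction on the plate.
- The two cameras differed by 2–4 mm along the reader's length and in the key's height. This did not affect the result.

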